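# Load a turbidity meter and take the reading

## Robot

A 6-joint arm with a two-finger parallel gripper is mounted at the origin on a cart in front of the work surface, level with it; the furniture and walls round the work are solid. World frame = base frame: x ahead of the robot, y to its left, z up, the work surface at z = 0. Lengths are in m, angles in rad, forces in N, time in s.
With the tool pointing down it reaches from about 0.275 to 0.775 m from the base axis. Payload 14.6 kg.
Tool frame: the origin (TCP) lies at the very end of the fingers, on their centre line; the grasp point (between the pads) lies 19 mm behind it; z points along the fingers, y is the line along which they close (so a half turn about z gives the same grasp; the last joint's range is limited). The gripper opens to 85 mm and grips with 20 to 120 N. Pads are 22 mm wide; open, the fingers measure 114 mm over their backs; the gripper's body (76 mm by 85 mm) begins 54 mm behind the grasp point. The pads swing forward as they close: fully open they stand 13 mm farther back than shut.
Start: joints at [1.042, 0.263, -0.048, 1.259, 0, 1.415], TCP at [0.192, 0.489, 0.231] pointing down, gripper open.
Joint ranges: [-2.65, 2.65], [-0.89, 1.7], [-1.18, 1.37], [-2.13, 2.11], [-1.35, 1.29], [-3.14, 3.14]. Speed limits (rad/s): [1.89, 1.89, 2.57, 2.79, 3.14, 3.14].

## Interface

Orientations are given as a rotation vector (axis times angle).
In Python, from station import r, eyes gives the robot as it stands. The module is installed in compiled form; this text tells all that it offers.
- The arm moves only by the tool move_arm, never from a script. Its argument "increments" is a list that holds one entry, the list of rows, each a list of 7 numbers: the finger opening in cm, from 0 to 8.54, then the shift along the tool's x, y, z in cm, then the turn, a rotation vector about the tool's x, y, z in degrees. A call has 1 to 5 rows; each row shifts and turns the commanded pose from where the row before left it, along the tool's axes as they then stand; what a row does not reach is not made up. A row lasts 1/12 s, in which the tool goes at most 41.7 mm and 7.16 degrees, less where a joint would pass 70% of its speed; a pose out of reach is approached as far as the arm can. A call is refused whole if a number of a shift passes 4.17 or a number of a turn 7.16, either way. A call with a gripper value outside its range is refused whole. The fingers move at their own pace and stop on an object; the grip force is fixed at half the most. Time passes only in rows, so rows that do not move let the fingers close. It gives the time, the measured TCP pose, the force, the opening and the grip force at its end, in the units of the state.
- r.get_state(): the state, without advancing time (a new reading comes with each control period).
- eyes.read_camera(name): name is "scene" or "top" or "wrist"; returns (picture, depth): 400x640x3 uint8, red, green, blue; 400x640 float32, m along the optical axis (not along the pixel's ray), 0 where there is no reading.
- eyes.camera_info(name): a dict with "intrinsics" (3x3 intrinsics, pixels), "k1" (the pictures are not rectified: a ray, as slopes to the right and down, at radius r is drawn at 1 + k1 r^2 times it, then the intrinsics apply), "view" (4x4, takes a point from world to camera coordinates). Camera axes: x right, y up, looking along -z (the intrinsics and any distortion apply to the point x, -y, -z); pixel columns grow to the right and rows downward; lengths in m; the calibration is good to about 2 mm. A picture is of the moment at which its call begins: read the wrist's pose just before it. camera_info takes no time and is no camera call; for the wrist camera it gives the pose at the moment of the call.
- r.finish_job(): hands the job in; it is judged then, once.
The state is a dict: "clock": time; "joint_positions": joint angles; "qd": joint speeds; "tau": joint torques, N m; "eef_pos": TCP position; "tcp_rot": TCP orientation; "contact_force": force on the tool from outside, world axes, zero at the start; "moment": the same for the moment, N m; "width": opening from 0.0 (shut) to 1.0 (fully open); "gripper_force": force on a finger pad.
Only numpy, scipy, OpenCV 4.12 (cv2) and the standard library are available. Lean on these libraries where they do the work, as an engineer would, in place of code of your own. Each camera call takes 0.05 s, during which the arm holds its last target. There are 200 camera calls.

## Task

Take a turbidity reading: put the tall sample cell upright in the meter's well, lowering it all the way down rather than dropping it, with its index line facing the raised wedge in front of the well. Then press the lid shut until it snaps past its catch, press the large measuring key fully in and let go of it. Leave the short standard cell and the beaker where they stand.

Things in the scene. Friction and masses are not known exactly. Their poses are not given: they have to be found in the camera images.
- meter: Bench turbidity meter, fixed: pale housing 204 (x) x 234 (y) mm, flat deck 95 mm high, origin under its centre, front = its -x. Left half (+y): grey deck with the cell well and a rear-hinged lid. Right half (-y): keypad column with a tilted display housing at the rear (up to 130 mm high), in front of it three small flat foil marks that do not move, then the one large measuring key.
- well (a point): Centre of the floor of the cell well: upright bore, 34 mm across, 62 mm deep, mouth level with the deck with a 2 mm chamfer; at [0, 50, 33] mm in the meter's frame, with its axes. The sample cell has 2 mm play all round and stands here with 38 mm (10 mm glass and the whole cap) above the deck.
- index_wedge (a point): Raised white wedge (2.5 mm high, 12 mm wide) on the deck at the front (meter's -x) of the well's mouth, pointing at the well; the cell's index line must look this way from the well's axis. At [-26, 50, 97] mm in the meter's frame.
- sample_cell: The tall capped glass cell, loose, standing on the worktop right of the meter; 100 mm tall, glass 30 mm across from z 0 to 72, white ribbed cap 34 mm across from z 72 to 100; 55 to 100 g. Origin at the centre of its underside, z up. A white index line with a diamond runs up the glass on its own -x side; a raised black arrow on the cap points the same way.
- cell_mark (a point): The diamond of the index line on the sample cell's glass, 15 mm from its axis along the cell's own -x, 62 mm above its underside.
- standard_cell: A sealed standard in a shorter cell (72 mm tall, cap 34 mm across, no line and no arrow), loose, standing beside the sample cell; stays where it is. The two may have swapped places.
- lid (a joint): Lid angle, rad: 0 shut; starts open at 1.6 to 1.85, leaning a little back; end stop 1.95. Turns about the meter's y axis and stays where it is left (stiff hinge; about 2 N at the tab moves it). Coming down it is stopped by a sprung catch at about 0.08 rad (tab 12 mm above home) until pressed with about 8 N at the tab; past about 0.03 rad the catch pulls it home and holds it.
- lid_hinge (a point): Middle of the lid's hinge axis, at [75, 50, 99] mm in the meter's frame. The lid is a grey hollow hood 96 mm wide; shut, it reaches from 2 mm behind the axis to 130 mm in front and 51 mm above it; the top is flat for the first 100 mm, then slopes down to 15 mm above the axis at the front.
- lid_tab (a point): Point on the outer face (upper when shut, to the rear when open) of the lid's grip tab, 152 mm from the hinge axis. The flat tab is 50 mm wide (y), 5 mm thick, and stands out of the lid's front from 130 to 162 mm from the axis; with the lid shut its faces are 2.5 and 7.5 mm above the axis. Lid open: the tab points up.
- read_key (a joint): Travel of the large measuring key, m: 0 out, 0.005 fully pressed; sprung, 1.8 N to start and 5.3 N at the bottom; springs out by itself.
- read_key_top (a point): Centre of the top of the large measuring key: grey, 24 (x) x 46 (y) mm, standing 12 mm above the deck, pressed straight down; at [-64, -58.5, 107.5] mm in the meter's frame.
- beaker: Glass beaker, 74 mm across, 96 mm tall, loose, left of the meter; stays where it is. Origin at the centre of its underside.
Not all that is in view belongs to the job. What is shaped like the sample_cell but pink is not meant.

How it is judged:
By the outcome, as a careful person would: the job done as asked, in the order asked, and still so for the second after the job is handed in, with the robot touching nothing.
It also fails if it takes over 61 s, if anything falls off the work surface, if the arm or the gripper's body presses on something with over 40 N, if the wrist force passes 120 N, or if a joint passes its speed limit or range.

## Working session

There is one attempt and no reset: what is moved stays moved. The work goes in short steps, Python scripts to look and compute and a tool call to move; the robot and the scene stay as the last step left them, time stands still between calls to the robot, and variables do not carry over. Pictures are saved under pics/ and viewed, at most 10 in all, crops included, and the job is handed in when it is done.

Besides the shell and the picture viewer there is one more tool, called after "Call:" by a JSON object that holds its "api" and its "payload". move_arm: Moves the arm, as the interface text tells. Its arguments: {"type":"object","properties":{"increments":{"type":"array","items":{"type":"array","items":{"type":"array","items":{"type":"number"}}}}},"required":["increments"]}

```bash
ls; mkdir -p pics; cat > h.py <<'E'
import numpy as np, cv2
from scipy.spatial.transform import Rotation as R
from station import r, eyes
def grab(n):
    info=eyes.camera_info(n); p,d=eyes.read_camera(n); return p,d,info
def world(info,u,v,depth=None,z=None):
    K=np.array(info["intrinsics"]);V=np.array(info["view"]);k=info["k1"]
    u=np.atleast_1d(u).astype(float);v=np.atleast_1d(v).astype(float)
    xd=(u-K[0,2])/K[0,0]; yd=(v-K[1,2])/K[1,1]; x,y=xd.copy(),yd.copy()
    for _ in range(20):
        s=1+k*(x*x+y*y); x=xd/s;y=yd/s
    ray=np.stack([x,-y,-np.ones_like(x)],-1)
    Ri=V[:3,:3].T; o=-Ri@V[:3,3]; w=ray@Ri.T
    if depth is not None: return o+w*np.atleast_1d(depth)[:,None]
    t=(z-o[2])/w[:,2]; return o+w*t[:,None]
def proj(info,P):
    K=np.array(info["intrinsics"]);V=np.array(info["view"]);k=info["k1"]
    c=np.atleast_2d(P)@V[:3,:3].T+V[:3,3]; x=c[:,0]/-c[:,2]; y=-c[:,1]/-c[:,2]
    s=1+k*(x*x+y*y); return np.stack([K[0,0]*x*s+K[0,2],K[1,1]*y*s+K[1,2]],-1)
def save(n,p): cv2.imwrite('pics/'+n+'.png',p[...,::-1])
E
python3 - <<'E'
from h import *
s=r.get_state(); print(s)
a,d,i=grab('scene'); b,d2,i2=grab('top')
print(i,i2,eyes.camera_info('wrist'))
np.savez('first.npz',a=a,d=d,b=b,d2=d2)
save('scene0',a);save('top0',b)
E
```

```text
pics
{'clock': 0.0, 'joint_positions': array([ 1.04172244e+00,  2.63560577e-01, -4.89237384e-02,  1.25938757e+00,
       -2.92770703e-05,  1.41551168e+00]), 'qd': array([-6.26710832e-04,  6.36894647e-04, -2.23228119e-04, -7.19474226e-04,
       -5.11179792e-05, -4.07218716e-04]), 'tau': array([ 6.33499767e-04, -6.37619519e+01,  3.84573483e+01,  1.34509272e-02,
        3.27771500e-05, -1.62396475e-05]), 'eef_pos': array([0.19157279, 0.48851788, 0.23081042]), 'tcp_rot': array([-5.83672567e-01, -3.08655698e+00,  1.60680033e-03]), 'contact_force': array([-0.23633145,  1.26357561,  1.13779787]), 'moment': array([-0.00307469, -0.0053316 , -0.02415931]), 'gripper_force': 0.0, 'width': 1.001499324390613}
{'intrinsics': array([[406.68559745,   0.        , 316.9214806 ],
       [  0.        , 406.68559745, 204.44939284],
       [  0.        ,   0.        ,   1.        ]]), 'k1': 0.0028475946229005573, 'view': array([[ 0.77368676, -0.63341295, -0.0140293 , -0.36696088],
       [ 0.49362591,  0.58876617,  0.64006863, -0.33200254],
       [-0.39716778, -0.50213785,  0.76818964, -0.87939689],
    
[... 358 characters left out ...]
,  0.12310979, -0.48978421],
       [-0.12328722,  0.00760004,  0.99234193, -1.33892239],
       [ 0.        ,  0.        ,  0.        ,  1.        ]])} {'intrinsics': array([[311.0415839 ,   0.        , 314.16893832],
       [  0.        , 311.0415839 , 199.09346309],
       [  0.        ,   0.        ,   1.        ]]), 'k1': -0.06084193399785886, 'view': array([[ 3.66352411e-01,  9.30476174e-01, -7.37536386e-06,
        -5.25350448e-01],
       [-8.81951067e-01,  3.47244302e-01, -3.18721995e-01,
         3.98891581e-02],
       [-2.96560662e-01,  1.16771076e-01,  9.47848242e-01,
        -3.80194206e-01],
       [ 0.00000000e+00,  0.00000000e+00,  0.00000000e+00,
         1.00000000e+00]])}
```

View pics/top0.png

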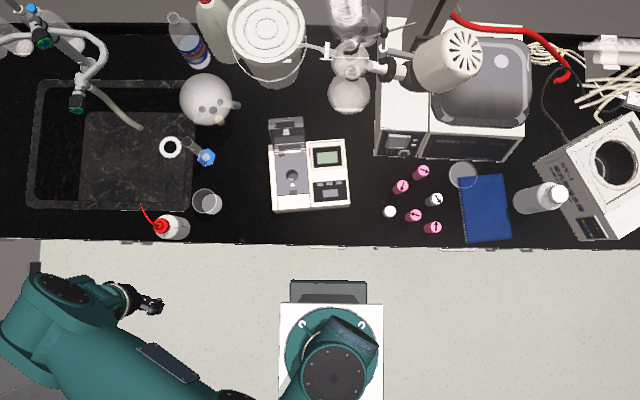

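View pics/scene0.png

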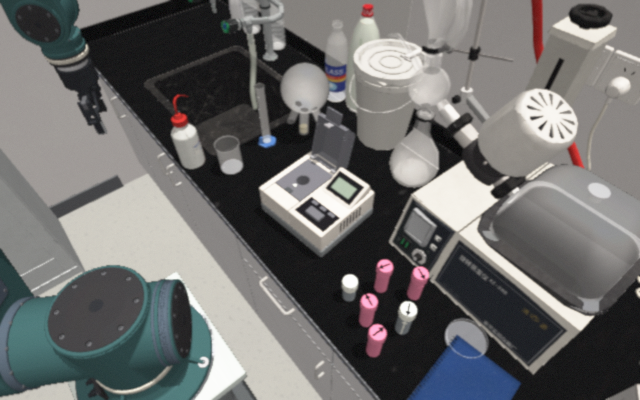

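The top view shows the meter around (310,172), with the lid open at the rear (287,130). White caps are at (436,199), with an arrow and tall in the scene view at (405,316), and at (390,211), with no arrow and short (349,287). 

Things that could be taken for the sample cell (top view):
- the standard cell at (390,211)
- pink cells at (423,171), (401,186), (414,215) and (433,227)
- the white bottle at (553,197)

I choose (436,199).

```bash
python3 - <<'E'
from h import *
z=np.load('first.npz');a,b,d,d2=z['a'],z['b'],z['d'],z['d2']
i,i2=eyes.camera_info('scene'),eyes.camera_info('top')
c1=cv2.resize(b[160:240,380:460],(400,400),interpolation=cv2.INTER_CUBIC)
c2=cv2.resize(b[110:220,260:360],(364,400),interpolation=cv2.INTER_CUBIC)
save('crop1',np.hstack([c1,c2]))
hsv=cv2.cvtColor(b,cv2.COLOR_RGB2HSV)
m=((hsv[...,1]<60)&(hsv[...,2]>150)).astype(np.uint8)
n,l,st,ce=cv2.connectedComponentsWithStats(m)
for k in range(1,n):
    x,y,w,h,A=st[k]
    if 250<ce[k][0]<460 and 110<ce[k][1]<235 and A>15:
        print(st[k],ce[k],[world(i2,*ce[k],z=zz)[0].round(4) for zz in (.072,.1)], d2[int(ce[k][1]),int(ce[k][0])], world(i2,*ce[k],depth=d2[int(ce[k][1]),int(ce[k][0])])[0].round(4))
        if A>1000:
            cn=max(cv2.findContours((l==k).astype(np.uint8),0,2)[0],key=cv2.contourArea)
            P=world(i2,cn[:,0,0],cn[:,0,1],z=.095)[:,:2]
            rect=cv2.minAreaRect((P*1000).astype(np.float32)); print(rect,cv2.boxPoints(rect))
# depth-based meter deck
vv,uu=np.mgrid[110:225,255:365]; W=world(i2,uu.ravel(),vv.ravel(),depth=d2[110:225,255:365].ravel())
s=W[(abs(W[:,2]-.095)<.006)]
rect=cv2.minAreaRect((s[:,:2]*1000).astype(np.float32)); print('depth',len(s),rect,cv2.boxPoints(rect))
E
```

```text
[442 113  11   8  41] [446.31707317 117.95121951] [array([ 0.7245, -0.3398,  0.072 ]), array([ 0.7159, -0.3318,  0.1   ])] 1.2568009 [ 0.6941 -0.3113  0.1714]
[269 125   5   4  16] [270.875 126.875] [array([0.6834, 0.2   , 0.072 ]), array([0.6757, 0.1966, 0.1   ])] 1.19644 [0.6421 0.1816 0.222 ]
[295 124   8   3  20] [298.55 124.95] [array([0.6913, 0.1156, 0.072 ]), array([0.6834, 0.1139, 0.1   ])] 1.1932733 [0.6478 0.1064 0.2264]
[283 128   7   7  38] [285.63157895 131.44736842] [array([0.67  , 0.1544, 0.072 ]), array([0.6626, 0.1519, 0.1   ])] 1.1996119 [0.6313 0.1415 0.2177]
[389 134  22   4  60] [398.73333333 135.53333333] [array([ 0.665 , -0.1918,  0.072 ]), array([ 0.6577, -0.1869,  0.1   ])] 1.2762264 [ 0.646  -0.1791  0.1448]
[ 268  139   83   72 3602] [303.95086063 175.79455858] [array([0.534 , 0.0949, 0.072 ]), array([0.5295, 0.0937, 0.1   ])] 1.3112822 [0.5306 0.094  0.0931]
((536.0877075195312, 80.90946960449219), (200.52146911621094, 230.50445556640625), 6.075819969177246) [[424.19138  184.90224 ]
 [448.58896  -44.307392]
 [647.984    -23.083298]
 [623.5864   206.12633 ]
[... 576 characters left out ...]
7 [0.5056 0.0473 0.1001]
[323 189  15   8 103] [329.75728155 192.67961165] [array([0.4844, 0.0162, 0.072 ]), array([0.4809, 0.0167, 0.1   ])] 1.295275 [0.4804 0.0167 0.1035]
[431 193  12  12  96] [436.58333333 197.94791667] [array([ 0.475 , -0.3061,  0.072 ]), array([ 0.4717, -0.2987,  0.1   ])] 1.2984203 [ 0.4715 -0.2983  0.1017]
[384 206  12  11 111] [389.63063063 210.84684685] [array([ 0.4333, -0.164 ,  0.072 ]), array([ 0.4309, -0.1597,  0.1   ])] 1.3274595 [ 0.4337 -0.1648  0.0667]
depth 4090 ((575.412109375, 80.99464416503906), (275.7498474121094, 240.92982482910156), 5.965928554534912) [[425.76318  186.47679 ]
 [450.8047   -53.14813 ]
 [725.06104  -24.487503]
 [700.01953  215.13742 ]]
```

View pics/crop1.png

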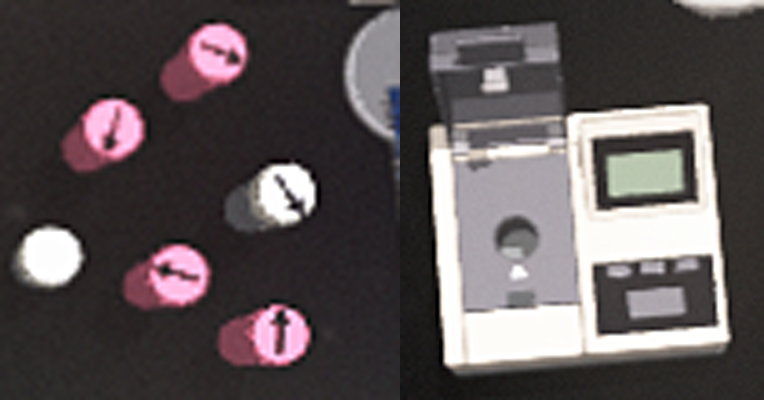

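The crop confirms the choice. The white cell with the black arrow, right-down of its centre, is at top pixel (436,198), world about (0.472,-0.299). The meter has a yaw of about 6°, its centre is near (0.536,0.081), and its well and wedge are visible. I'm moving to hover over the sample cell.

Call:
{"api": "move_arm", "payload": {"increments": [[[8.5,0,0,0,0,0,-7.13],[8.5,0,0,0,0,0,-7.13],[8.5,0,0,0,0,0,-7.13],[8.5,-1,-1.5,0,0,0,0],[8.5,-1,-3,0,0,0,0]]]}}

```text
clock: 0.52
eef_pos: [0.2118, 0.4448, 0.2305]
tcp_rot: [0.004, -3.141, 0.0]
contact_force: [0.6, -0.9, -0.5]
width: 0.996
gripper_force: 0.0
```

Call:
{"api": "move_arm", "payload": {"increments": [[[8.5,-1,-3.15,0,0,0,0],[8.5,-1,-3.15,0,0,0,0],[8.5,-1,-3.15,0,0,0,0],[8.5,-1,-3.15,0,0,0,0],[8.5,-1,-3.15,0,0,0,0]]]}}

```text
clock: 0.93
eef_pos: [0.2615, 0.2847, 0.2311]
tcp_rot: [0.0, -3.141, 0.0]
contact_force: [1.7, 0.7, -0.4]
width: 0.991
gripper_force: 0.0
```

Call:
{"api": "move_arm", "payload": {"increments": [[[8.5,-1,-3.15,0,0,0,0],[8.5,-1,-3.15,0,0,0,0],[8.5,-1,-3.15,0,0,0,0],[8.5,-1,-3.15,0,0,0,0],[8.5,-1,-3.15,0,0,0,0]]]}}

```text
clock: 1.35
eef_pos: [0.3114, 0.1272, 0.2312]
tcp_rot: [0.0, 3.142, 0.0]
contact_force: [1.6, 1.0, 0.6]
width: 0.999
gripper_force: 0.0
```

Call:
{"api": "move_arm", "payload": {"increments": [[[8.5,-1,-3.15,0,0,0,0],[8.5,-1,-3.15,0,0,0,0],[8.5,-1,-3.15,0,0,0,0],[8.5,-1,-3.15,0,0,0,0],[8.5,-1,-3.15,0,0,0,0]]]}}

```text
clock: 1.77
eef_pos: [0.3614, -0.0306, 0.2313]
tcp_rot: [0.001, 3.142, 0.0]
contact_force: [1.1, -0.2, 0.8]
width: 0.996
gripper_force: 0.0
```

Call:
{"api": "move_arm", "payload": {"increments": [[[8.5,-0.9,-3,0,0,0,0],[8.5,-0.9,-3,0,0,0,0],[8.5,-0.9,-3,0,0,0,0],[8.5,-0.9,-3,0,0,0,0],[8.5,-0.9,-3,0,0,0,0]]]}}

```text
clock: 2.18
eef_pos: [0.4064, -0.1805, 0.2311]
tcp_rot: [-0.001, -3.141, -0.0]
contact_force: [0.8, 1.0, 0.9]
width: 0.993
gripper_force: 0.0
```

Call:
{"api": "move_arm", "payload": {"increments": [[[8.5,-0.9,-3,0,0,0,0],[8.5,-0.9,-3,0,0,0,0],[8.5,-0.9,-3,0,0,0,0],[8.5,-0.7,-2.8,0,0,0,0],[7,0,0,0,0,0,0]]]}}

```text
clock: 2.6
eef_pos: [0.4411, -0.301, 0.2301]
tcp_rot: [-0.005, -3.141, 0.0]
contact_force: [-0.2, -0.3, -0.6]
width: 0.881
gripper_force: 0.0
```

```bash
cat > cell.py <<'E'
from h import *
def capfit(p,i,zc=.100,show=None):
    """white cap top: centre by enclosing circle in the rectified plane z=zc; arrow heading from dark pixels"""
    S=2000; 
    return None
E
python3 - <<'E'
from h import *
s=r.get_state();print(s['eef_pos'],s['tcp_rot'],s['joint_positions'].round(3))
p,d,i=grab('wrist'); np.savez('w1.npz',p=p,d=d,V=i['view'])
c=proj(i,[.4717,-.2987,.1])[0]; print(c)
# rectify plane z=.1 around nominal: 2 px/mm, u=+x.. rows = -x, cols=-y
g=np.arange(-80,80)/2000.
X,Y=np.meshgrid(.4717-g,-.2987-g,indexing='ij')
uv=proj(i,np.stack([X.ravel(),Y.ravel(),np.full(X.size,.1)],-1)).reshape(160,160,2).astype(np.float32)
rc=cv2.remap(p,uv[...,0],uv[...,1],cv2.INTER_LINEAR); np.save('rc.npy',rc)
u,v=c.astype(int)
save('wr1',np.hstack([cv2.resize(p,(640,400)),np.zeros((400,0,3),np.uint8)])); 
save('rc1',cv2.resize(rc,(480,480),interpolation=cv2.INTER_CUBIC))
E
```

```text
[ 0.44112695 -0.30103552  0.23009982] [-4.59111526e-03 -3.14101243e+00  4.19589837e-04] [-7.510e-01  2.790e-01 -2.900e-02  1.263e+00 -1.000e-03 -7.480e-01]
[315.88869523 220.48126035]
```

View pics/wr1.png

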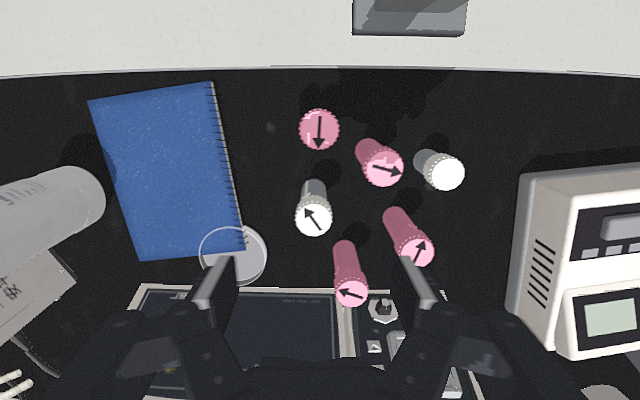

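View pics/rc1.png

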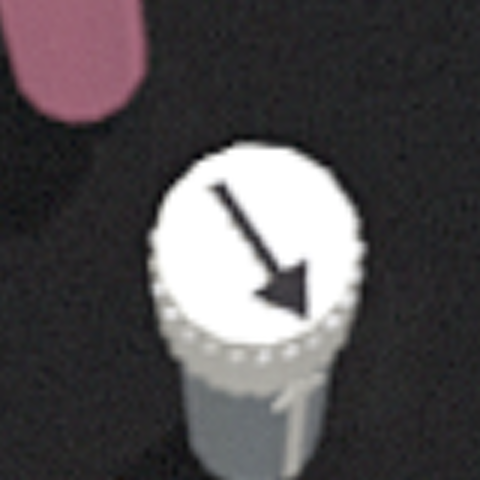

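The wrist view shows the white cap with its arrow and index line at (313,216), so this is the sample cell. The pink ones and the short one at (445,172) keep clear of the fingers. In the rectified crop, centre (258,245), the cell is at (0.471,-0.302) and the arrow heading is about -146.4°.

Call:
{"api": "move_arm", "payload": {"increments": [[[6.5,-1.5,0,1,0,0,0],[6.5,-1.5,-0.1,3,0,0,0],[6.5,0,0,4,0,0,0],[6.5,0,0,3,0,0,0],[6.5,0,0,0,0,0,0]]]}}

```text
clock: 3.07
eef_pos: [0.4683, -0.2948, 0.116]
tcp_rot: [0.001, -3.135, -0.009]
contact_force: [-0.4, 0.4, -1.3]
width: 0.762
gripper_force: 0.0
```

```bash
python3 - <<'E'
from h import *
s=r.get_state();print(s['clock'],s['eef_pos'],s['width'])
p,d,i=grab('wrist')
g=np.arange(-80,80)/2000.
X,Y=np.meshgrid(.471-g,-.3017-g,indexing='ij')
uv=proj(i,np.stack([X.ravel(),Y.ravel(),np.full(X.size,.1)],-1)).reshape(160,160,2).astype(np.float32)
rc=cv2.remap(p,uv[...,0],uv[...,1],cv2.INTER_LINEAR)
save('chk',cv2.resize(rc,(480,480)))
m=(rc.min(2)>225).astype(np.uint8)
n,l,st,ce=cv2.connectedComponentsWithStats(m); k=1+st[1:,4].argmax(); c=max(cv2.findContours((l==k).astype(np.uint8),0,2)[0],key=cv2.contourArea)
(cx,cy),rad=cv2.minEnclosingCircle(c); print(st[k],cx,cy,rad,'world',.471-(cy-80)/2000,-.3017-(cx-80)/2000)
dk=(rc.max(2)<110)&(np.hypot(*(np.mgrid[:160,:160]-np.array([cy,cx])[:,None,None]))<26)
v,u=np.nonzero(dk); vx,vy,_,_=cv2.fitLine(np.stack([u,v],-1).astype(np.float32),cv2.DIST_L2,0,.01,.01).ravel()
print(len(u),np.degrees(np.arctan2(-vx,-vy)))
E
```

```text
3.0667 [ 0.46833101 -0.29478142  0.11598432] 0.7618430162733544
[  47   46   67   54 2308] 80.06287384033203 78.90718841552734 33.19054412841797 world 0.4715464057922363 -0.301731436920166
346 -145.85924
```

Call:
{"api": "move_arm", "payload": {"increments": [[[6.5,-0.3,-0.7,0,0,0,0],[6.5,0,0,0,0,0,0],[6.5,0,0,1.5,0,0,0],[6.5,0,0,1.5,0,0,0],[6.5,0,0,0,0,0,0]]]}}

```text
clock: 3.53
eef_pos: [0.4733, -0.305, 0.091]
tcp_rot: [-0.001, -3.142, -0.0]
contact_force: [-0.1, 0.4, -0.1]
width: 0.76
gripper_force: 0.0
```

Call:
{"api": "move_arm", "payload": {"increments": [[[6.5,0.2,0.3,0.5,0,0,0],[6.5,0,0,1,0,0,0],[6.5,0,0,1,0,0,0],[6.5,0,0,0,0,0,0],[6.5,0,0,0,0,0,0]]]}}

```text
clock: 3.95
eef_pos: [0.4711, -0.3017, 0.066]
tcp_rot: [-0.001, -3.141, -0.001]
contact_force: [0.3, -0.1, -0.0]
width: 0.757
gripper_force: 0.0
```

Call:
{"api": "move_arm", "payload": {"increments": [[[2,0,0,0,0,0,0],[2,0,0,0,0,0,0],[2,0,0,0,0,0,0],[2,0,0,0,0,0,0],[2,0,0,0,0,0,0]]]}}

```text
clock: 4.37
eef_pos: [0.4717, -0.3022, 0.0669]
tcp_rot: [0.001, 3.141, -0.001]
contact_force: [-0.5, -0.1, 6.2]
width: 0.381
gripper_force: 59.3
```

Call:
{"api": "move_arm", "payload": {"increments": [[[2,0,0,0,0,0,0],[2,0,0,0,0,0,0],[2,0,0,0,0,0,0],[2,0,0,-0.5,0,0,0],[2,0,0,-0.5,0,0,0]]]}}

```text
clock: 4.78
eef_pos: [0.4712, -0.3018, 0.0766]
tcp_rot: [-0.001, -3.141, -0.0]
contact_force: [0.5, 0.7, -0.7]
width: 0.38
gripper_force: 59.5
```

Grasped. I'm lifting it, carrying it toward the meter and turning it by 27.8°, stopping short for a look at the well.

Call:
{"api": "move_arm", "payload": {"increments": [[[2,0,0,-3,0,0,0],[2,0,0,-4,0,0,0],[2,0,0,-4,0,0,0],[2,0,0,-4,0,0,0],[2,0,0,-1.5,0,0,0]]]}}

```text
clock: 5.2
eef_pos: [0.4721, -0.3025, 0.2471]
tcp_rot: [0.001, 3.137, -0.006]
contact_force: [0.2, -0.1, -0.5]
width: 0.383
gripper_force: 59.8
```

Call:
{"api": "move_arm", "payload": {"increments": [[[2,-0.3,3.3,0,0,0,0],[2,-0.3,3.3,0,0,0,0],[2,-0.3,3.3,0,0,0,0],[2,-0.3,3.3,0,0,0,0],[2,-0.3,3.3,0,0,0,0]]]}}

```text
clock: 5.62
eef_pos: [0.4861, -0.1354, 0.2418]
tcp_rot: [0.001, 3.141, -0.0]
contact_force: [0.6, -0.2, -1.0]
width: 0.381
gripper_force: 59.9
```

Call:
{"api": "move_arm", "payload": {"increments": [[[2,-0.3,3.3,0,0,0,0],[2,-0.3,3.3,0,0,0,0],[2,-0.3,3.3,0,0,0,0],[2,-0.3,3.3,0,0,0,0],[2,-0.3,3.3,0,0,0,0]]]}}

```text
clock: 6.03
eef_pos: [0.5012, 0.0297, 0.2419]
tcp_rot: [0.001, 3.141, -0.0]
contact_force: [0.5, 0.5, -0.8]
width: 0.382
gripper_force: 59.9
```

Call:
{"api": "move_arm", "payload": {"increments": [[[2,0,0,0,0,0,6.95],[2,0,0,0,0,0,6.95],[2,0,0,0,0,0,6.95],[2,0,0,0,0,0,6.95],[2,0,0,0,0,0,0]]]}}

```text
clock: 6.45
eef_pos: [0.5014, 0.0283, 0.2417]
tcp_rot: [0.764, 3.047, 0.0]
contact_force: [0.4, 0.5, -0.8]
width: 0.38
gripper_force: 60.0
```

```bash
python3 - <<'E'
from h import *
s=r.get_state();print(s['clock'],s['eef_pos'],s['tcp_rot'],s['joint_positions'].round(3))
p,d,i=grab('wrist'); np.savez('w2.npz',p=p,d=d,V=i['view'])
# rectified deck plane z=.095, 2px/mm, meter-aligned nominal frame (yaw 6.07), cols=-y', rows=-x'
a=np.radians(6.07);c=np.array([.536,.081])
gx=np.arange(-120,60)[::-1]/1000.; gy=np.arange(-130,130)[::-1]/1000.
mx,my=np.meshgrid(np.arange(50,-110,-.5)/1000,np.arange(120,-120,-.5)/1000,indexing='ij')
X=c[0]+np.cos(a)*mx-np.sin(a)*my; Y=c[1]+np.sin(a)*mx+np.cos(a)*my
uv=proj(i,np.stack([X.ravel(),Y.ravel(),np.full(X.size,.095)],-1)).reshape(*X.shape,2).astype(np.float32)
rc=cv2.remap(p,uv[...,0],uv[...,1],cv2.INTER_LINEAR)
np.save('rc2.npy',rc)
o=np.zeros((600,480,3),np.uint8); o[:320]=rc; o[320:,:448]=cv2.resize(p,(448,280))
save('rc2',o)
E
```

```text
6.45 [0.50138586 0.02825714 0.2416933 ] [7.63958763e-01 3.04706816e+00 5.21019148e-05] [-0.106  0.221 -0.079  1.271  0.     0.385]
```

View pics/rc2.png

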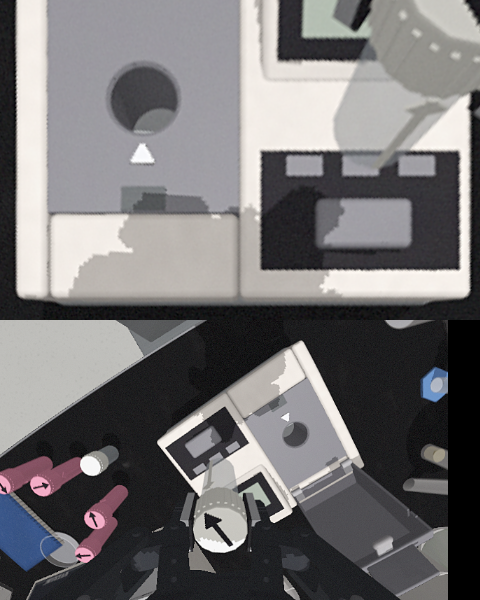

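The rectified deck shows the well mouth at (143,99), 38 mm wide, with the wedge at (142,153), straight in front of it. The key is at (364,223), and the held cell is in the lower wrist view at (217,530). Next I'm refining the meter's yaw and measuring the held cell's arrow and centre.

```bash
python3 - <<'E'
from h import *
rc=np.load('rc2.npy'); g=cv2.GaussianBlur(cv2.cvtColor(rc,cv2.COLOR_RGB2GRAY),(5,5),0).astype(float)
# deck/white boundary edges (vertical lines)
for lo,hi in((38,60),(225,255),(8,30)):
    rows=np.arange(15,195); e=[lo+np.abs(np.diff(g[q,lo:hi])).argmax() for q in rows]
    f=np.polyfit(rows,e,1); res=np.abs(e-np.polyval(f,rows)); k=res<2; f=np.polyfit(rows[k],np.array(e)[k],1); print('edge',f,k.mean(),np.degrees(np.arctan(f[0])))
cols=np.arange(60,200); e=[205+np.abs(np.diff(g[205:222,q])).argmax() for q in cols]; f=np.polyfit(cols,e,1);print('front deck edge',f)
# hole: dark blob
m=(g<115).astype(np.uint8); m[:55]=0;m[142:]=0;m[:,:100]=0;m[:,190:]=0
for t in (95,105,115):
    mm=((g<t)*1).astype(np.uint8); mm[:50]=0;mm[142:]=0;mm[:,:95]=0;mm[:,192:]=0
    c=max(cv2.findContours(mm,0,2)[0],key=cv2.contourArea); print(t,cv2.minEnclosingCircle(c),cv2.boundingRect(c))
w=cv2.cvtColor(rc,cv2.COLOR_RGB2GRAY)>215; w[:138]=0;w[168:]=0;w[:,:120]=0;w[:,165:]=0
print('wedge',np.nonzero(w)[1].mean(),np.nonzero(w)[0].mean())
# held cap
z=np.load('w2.npz');p=z['p'];i=eyes.camera_info('wrist');s=r.get_state();T=R.from_rotvec(s['tcp_rot']);t=s['eef_pos']
gg=np.arange(-50,50)/2000.
a,b=np.meshgrid(gg,gg,indexing='ij')  # rows tool x, cols tool y
P=t+np.stack([a.ravel(),b.ravel(),np.full(a.size,-.034)],-1)@T.as_matrix().T
uv=proj(i,P).reshape(100,100,2).astype(np.float32)
rr=cv2.remap(p,uv[...,0],uv[...,1],cv2.INTER_LINEAR)
save('cap2',cv2.resize(rr,(400,400)))
dk=(rr.max(2)<100)&(np.hypot(a,b)<.013)
v,u=np.nonzero(dk); vx,vy,_,_=cv2.fitLine(np.stack([u,v],-1).astype(np.float32),cv2.DIST_L2,0,.01,.01).ravel()
# direction in tool: x=vy,y=vx
dw=T.as_matrix()@[vy,vx,0]; print(len(u),'cap arrow heading (+-180)',np.degrees(np.arctan2(dw[1],dw[0])))
E
```

```text
edge [1.44757554e-03 4.57209506e+01] 1.0 0.08293991117622543
edge [4.57833061e-04 2.39891045e+02] 1.0 0.02623190026634421
edge [2.26653086e-03 1.49464809e+01] 1.0 0.129862430040017
front deck edge [-1.60722486e-03  2.13872421e+02]
95 ((143.5790557861328, 99.35790252685547), 33.09443664550781) (111, 67, 66, 63)
105 ((143.6099090576172, 99.31822204589844), 33.716819763183594) (110, 66, 68, 65)
115 ((142.9166717529297, 98.08333587646484), 35.23048782348633) (110, 64, 69, 68)
wedge 141.8957528957529 154.64478764478764
429 cap arrow heading (+-180) 6.707864990110458
```

View pics/cap2.png

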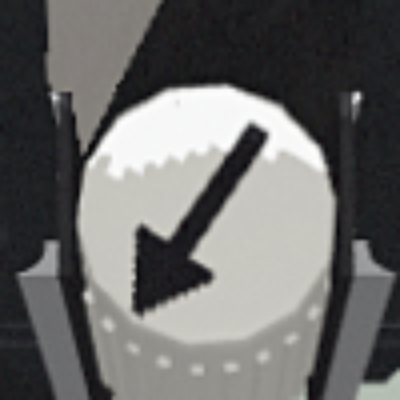

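```bash
python3 - <<'E'
from h import *
z=np.load('w2.npz');p,d=z['p'],z['d'];i=eyes.camera_info('wrist');s=r.get_state();M=R.from_rotvec(s['tcp_rot']).as_matrix();t=s['eef_pos']
vv,uu=np.mgrid[180:400,240:380]; dd=d[180:400,240:380].ravel()
W=(world(i,uu.ravel(),vv.ravel(),depth=dd)-t)@M
col=p[180:400,240:380].reshape(-1,3)
k=(np.hypot(W[:,0],W[:,1])<.012)&(dd>0)&(col.min(1)>110)&(W[:,2]<-.02)
print(k.sum(),np.percentile(W[k,2],[5,50,95]))
zt=np.median(W[k,2])
k=(abs(W[:,2]-zt)<.0035)&(col.min(1)>110)&(np.hypot(W[:,0],W[:,1])<.025)
c,rad=cv2.minEnclosingCircle((W[k,:2]*1000).astype(np.float32)); print(c,rad,W[k,:2].min(0),W[k,:2].max(0))
E
```

```text
1593 [-0.03358574 -0.03269094 -0.03186441]
(5.366556644439697, -0.48761963844299316) 22.52155113220215 [-0.01699528 -0.02212326] [0.01766627 0.02106107]
```

Cell bottom is 67 mm below the TCP, and the cell is centred in the grip. The well is at (0.5315,0.1293), so I'm moving above it.

Call:
{"api": "move_arm", "payload": {"increments": [[[2,0.7,3.4,0,0,0,0.5],[2,0.7,3.4,0,0,0,0],[2,0.65,3.5,0,0,0,0],[2,0,0,0,0,0,0],[2,0,0,0,0,0,0]]]}}

```text
clock: 6.92
eef_pos: [0.5321, 0.1298, 0.2411]
tcp_rot: [-0.758, -3.048, 0.0]
contact_force: [1.1, -0.2, -0.2]
width: 0.379
gripper_force: 60.2
```

Call:
{"api": "move_arm", "payload": {"increments": [[[2,0,0,2,0,0,0],[2,0,0,2.5,0,0,0],[2,0,0,2,0,0,0],[2,0,0,0,0,0,0],[2,0,0,0,0,0,0]]]}}

```text
clock: 7.33
eef_pos: [0.5315, 0.1277, 0.1764]
tcp_rot: [-0.767, -3.045, 0.001]
contact_force: [0.6, 0.1, -0.1]
width: 0.382
gripper_force: 60.2
```

```bash
python3 - <<'E'
from h import *
s=r.get_state();M=R.from_rotvec(s['tcp_rot']).as_matrix();print(s['eef_pos'],s['tcp_rot'],'cell bottom',s['eef_pos']+M@[0,0,.0673],'err in tool mm',(M.T@(np.array([.5315,.1293,.033])-s['eef_pos'])*1000).round(1))
p,d,i=grab('wrist'); q,d2,i2=grab('scene')
u,v=proj(i2,[.5315,.1293,.1])[0].astype(int)
o=np.zeros((400,800,3),np.uint8);o[:250,:400]=cv2.resize(p,(400,250));o[:,400:]=cv2.resize(q[v-50:v+50,u-50:u+50],(400,400),interpolation=cv2.INTER_CUBIC)
save('ins',o)
E
```

```text
[0.53145892 0.12769191 0.17642526] [-7.66956422e-01 -3.04522002e+00  9.29063732e-04] cell bottom [0.53136591 0.12767427 0.10912533] err in tool mm [  0.6   1.6 143.4]
```

View pics/ins.png

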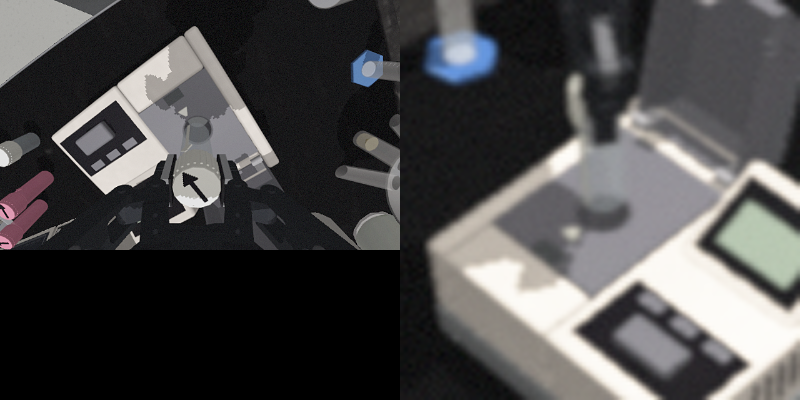

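The cell hangs directly over the well, with scene-crop mouth at (603,212) and the lid open behind. I'm correcting by 1.5 mm and lowering in small steps, watching the force.

Call:
{"api": "move_arm", "payload": {"increments": [[[2,0.05,0.15,0,0,0,0],[2,0,0,0.6,0,0,0],[2,0,0,0.6,0,0,0],[2,0,0,0.3,0,0,0],[2,0,0,0,0,0,0]]]}}

```text
clock: 7.85
eef_pos: [0.5318, 0.1301, 0.1604]
tcp_rot: [-0.768, -3.045, 0.001]
contact_force: [0.7, -1.0, -0.8]
width: 0.38
gripper_force: 60.2
```

Call:
{"api": "move_arm", "payload": {"increments": [[[2,0,0,0.2,0,0,0],[2,0,0,0.2,0,0,0],[2,0,0,0.2,0,0,0],[2,0,0,0,0,0,0],[2,0,0,0,0,0,0]]]}}

```text
clock: 8.27
eef_pos: [0.5323, 0.1301, 0.1552]
tcp_rot: [-0.769, -3.046, 0.0]
contact_force: [0.4, -0.4, -1.2]
width: 0.384
gripper_force: 60.2
```

Call:
{"api": "move_arm", "payload": {"increments": [[[2,0,-0.05,0.3,0,0,0],[2,0,0,0.5,0,0,0],[2,0,0,0.5,0,0,0],[2,0,0,0.2,0,0,0],[2,0,0,0,0,0,0]]]}}

```text
clock: 8.68
eef_pos: [0.5317, 0.1296, 0.1395]
tcp_rot: [-0.769, -3.045, 0.001]
contact_force: [0.1, -0.9, -0.2]
width: 0.382
gripper_force: 60.2
```

Call:
{"api": "move_arm", "payload": {"increments": [[[2,0,0,0.3,0,0,0],[2,0,0,0.4,0,0,0],[2,0,0,0.4,0,0,0],[2,0,0,0.3,0,0,0],[2,0,0,0,0,0,0]]]}}

```text
clock: 9.1
eef_pos: [0.5317, 0.1297, 0.1255]
tcp_rot: [-0.769, -3.045, 0.001]
contact_force: [0.2, 0.5, -0.9]
width: 0.38
gripper_force: 60.2
```

Call:
{"api": "move_arm", "payload": {"increments": [[[2,0,0,0.4,0,0,0],[2,0,0,0.5,0,0,0],[2,0,0,0.5,0,0,0],[2,0,0,0.4,0,0,0],[2,0,0,0,0,0,0]]]}}

```text
clock: 9.52
eef_pos: [0.5316, 0.1296, 0.1073]
tcp_rot: [-0.768, -3.045, 0.001]
contact_force: [-0.9, 0.2, -1.3]
width: 0.381
gripper_force: 60.2
```

Call:
{"api": "move_arm", "payload": {"increments": [[[2,0,0,0.2,0,0,0],[2,0,0,0.2,0,0,0],[2,0,0,0.1,0,0,0],[2,0,0,0,0,0,0],[2,0,0,0,0,0,0]]]}}

```text
clock: 9.93
eef_pos: [0.5321, 0.1297, 0.1033]
tcp_rot: [0.769, 3.046, 0.0]
contact_force: [-0.6, -0.1, -0.4]
width: 0.381
gripper_force: 60.2
```

Call:
{"api": "move_arm", "payload": {"increments": [[[2,0,0,0.1,0,0,0],[2,0,0,0.05,0,0,0],[2,0,0,0.05,0,0,0],[2,0,0,0,0,0,0],[2,0,0,0,0,0,0]]]}}

```text
clock: 10.35
eef_pos: [0.5321, 0.1297, 0.1013]
tcp_rot: [0.769, 3.046, -0.0]
contact_force: [0.2, 0.4, -0.6]
width: 0.376
gripper_force: 60.2
```

Call:
{"api": "move_arm", "payload": {"increments": [[[2,0,0,0.05,0,0,0],[2,0,0,0.05,0,0,0],[2,0,0,0,0,0,0],[2,0,0,0,0,0,0],[2,0,0,0,0,0,0]]]}}

```text
clock: 10.77
eef_pos: [0.5323, 0.1296, 0.1008]
tcp_rot: [0.769, 3.045, 0.0]
contact_force: [-3.0, -1.2, 7.2]
width: 0.381
gripper_force: 61.2
```

Call:
{"api": "move_arm", "payload": {"increments": [[[2,0,0,0.05,0,0,0],[2,0,0,0,0,0,0],[2,0,0,0,0,0,0],[3.3,0,0,0,0,0,0],[3.8,0,0,0,0,0,0]]]}}

```text
clock: 11.18
eef_pos: [0.5323, 0.1297, 0.1003]
tcp_rot: [0.768, 3.045, 0.0]
contact_force: [-0.1, 0.0, 0.1]
width: 0.445
gripper_force: 0.0
```

Call:
{"api": "move_arm", "payload": {"increments": [[[4.5,0,0,0,0,0,0],[4.5,0,0,0,0,0,0],[4.5,0,0,0,0,0,0],[4.5,0,0,0,0,0,0],[4.5,0,0,0,0,0,0]]]}}

```text
clock: 11.6
eef_pos: [0.532, 0.1297, 0.0997]
tcp_rot: [-0.769, -3.046, 0.0]
contact_force: [0.6, -0.4, -0.3]
width: 0.529
gripper_force: 0.0
```

The cell stands on the floor of the well (7 N contact at the expected height) and has been released. I'm withdrawing straight up, backing off toward the robot, then checking the seat and measuring the lid.

Call:
{"api": "move_arm", "payload": {"increments": [[[4.5,0,0,-0.5,0,0,0],[4.5,0,0,-1.5,0,0,0],[4.5,0,0,-3,0,0,0],[4.5,0,0,-4,0,0,0],[4.5,0,0,-4,0,0,0]]]}}

```text
clock: 12.02
eef_pos: [0.5312, 0.1296, 0.2314]
tcp_rot: [-0.768, -3.045, 0.001]
contact_force: [1.8, 0.2, -0.9]
width: 0.528
gripper_force: 0.0
```

Call:
{"api": "move_arm", "payload": {"increments": [[[4.5,0,0,-3,0,0,-7],[4.5,0,0,-3,0,0,-7],[3,0,0,-2,0,0,-7],[1,0,0,0,0,0,0],[0,0,0,0,0,0,0]]]}}

```text
clock: 12.43
eef_pos: [0.5324, 0.1297, 0.3106]
tcp_rot: [0.203, 3.133, 0.0]
contact_force: [0.2, -0.6, -0.3]
width: 0.106
gripper_force: 0.0
```

```bash
python3 - <<'E'
from h import *
s=r.get_state();print(s['clock'],s['eef_pos'],s['tcp_rot'],s['width'])
p,d,i=grab('wrist'); b,d2,i2=grab('top')
a=np.radians(6.07);c=np.array([.5365,.0794]);Rm=np.array([[np.cos(a),-np.sin(a)],[np.sin(a),np.cos(a)]])
u,v=proj(i,[.5315,.1293,.12])[0].astype(int);print(u,v)
o=np.zeros((400,800,3),np.uint8);o[:250,:400]=cv2.resize(p,(400,250))
u0,v0=max(u-60,0),max(v-60,0);o[:,400:]=cv2.resize(p[v0:v0+120,u0:u0+120],(400,400),interpolation=cv2.INTER_CUBIC); save('seat',o)
z=np.load('first.npz')
for nm,dd,inf in(('top0',z['d2'],i2),('scene0',z['d'],eyes.camera_info('scene')),('wrist',d,i)):
    vv,uu=np.mgrid[:400,:640]; W=world(inf,uu.ravel(),vv.ravel(),depth=dd.ravel()); W=W[dd.ravel()>0]
    m=(W[:,:2]-c)@Rm
    k=(m[:,0]>60)&(m[:,0]<160)&(abs(m[:,1]-.05)<.055)&(W[:,2]>.13)&(W[:,2]<.29)
    k=(m[:,0]>.06)&(m[:,0]<.16)&(abs(m[:,1]-.05)<.055)&(W[:,2]>.12)&(W[:,2]<.29)
    print(nm,k.sum())
    for lo in np.arange(.12,.28,.02):
        q=k&(W[:,2]>=lo)&(W[:,2]<lo+.02)
        if q.sum()>2: print(' z%.2f'%lo,q.sum(),'x',np.percentile(m[q,0],[3,50,97]).round(4),'y',np.percentile(m[q,1],[3,97]).round(3))
    if k.sum(): print(' zmax',W[k,2].max())
E
```

```text
12.4333 [0.53241678 0.12972815 0.31060736] [2.02811575e-01 3.13320038e+00 4.92878931e-04] 0.10596944685074693
312 172
top0 551
 z0.12 74 x [0.0851 0.1321 0.1351] y [0.006 0.099]
 z0.14 18 x [0.0894 0.095  0.1337] y [0.005 0.1  ]
 z0.16 13 x [0.0947 0.0977 0.123 ] y [0.005 0.1  ]
 z0.18 92 x [0.1021 0.145  0.1514] y [0.005 0.097]
 z0.20 98 x [0.104  0.1274 0.1396] y [0.005 0.096]
 z0.22 175 x [0.0914 0.1129 0.1215] y [0.009 0.093]
 z0.24 81 x [0.1153 0.1186 0.1238] y [0.029 0.073]
 zmax 0.2583282309991961
scene0 1302
 z0.12 262 x [0.0832 0.1263 0.1341] y [0.001 0.096]
 z0.14 261 x [0.0895 0.1312 0.1392] y [0.    0.096]
 z0.16 241 x [0.0942 0.1305 0.1443] y [0.001 0.096]
 z0.18 137 x [0.0968 0.119  0.143 ] y [0.    0.096]
 z0.20 86 x [0.0994 0.1097 0.1283] y [0.    0.096]
 z0.22 209 x [0.089  0.1105 0.1182] y [0.004 0.091]
 z0.24 106 x [0.1127 0.1157 0.1202] y [0.025 0.071]
 zmax 0.25649341533141656
wrist 2506
 z0.12 591 x [0.0851 0.1321 0.1353] y [0.01  0.096]
 z0.14 647 x [0.0905 0.1375 0.1406] y [0.009 0.096]
 z0.16 485 x [0.0947 0.142  0.145 ] y [0.007 0.097]
 z0.18 89 x [0.0983 0.1031 0.1257] y [0.095 0.097]
 z0.20 44 x [0.1036 0.1057 0.1145] y [0.048 0.098]
 z0.22 401 x [0.1087 0.1133 0.1209] y [0.011 0.037]
 z0.24 249 x [0.1154 0.1174 0.1215] y [0.026 0.037]
 zmax 0.25448952749382225
```

View pics/seat.png

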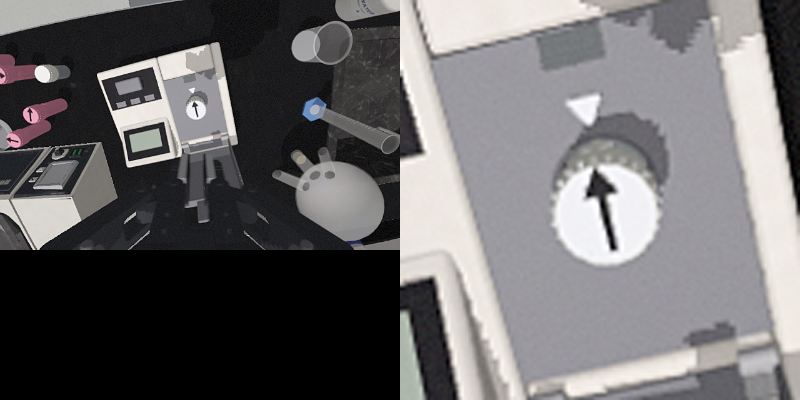

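The cell is seated, with the arrow at (600,210) in the crop pointing to the wedge at (585,108). The lid leans back at about 1.82 rad, with the tab tip at z≈0.256. I'm aligning the closed fingers with the meter and going over and behind the tab.

Call:
{"api": "move_arm", "payload": {"increments": [[[0,0,0,0,0,0,-6.75],[0,0,0,0,0,0,-6.75],[0,-3.5,0,0,0,0,0],[0,-3.5,0,0,0,0,0],[0,-3.5,0,0,0,0,0]]]}}

```text
clock: 12.95
eef_pos: [0.637, 0.1411, 0.309]
tcp_rot: [0.166, -3.136, 0.0]
contact_force: [0.7, 0.0, 0.7]
width: -0.003
gripper_force: 0.0
```

Call:
{"api": "move_arm", "payload": {"increments": [[[0,-3.5,0,0,0,0,0],[0,0,0,0,0,0,0],[0,0,0,2,0,0,0],[0,0,0,0,0,0,0],[0,0,0,0,0,0,0]]]}}

```text
clock: 13.37
eef_pos: [0.6703, 0.1447, 0.2884]
tcp_rot: [0.167, -3.133, 0.0]
contact_force: [-0.7, -0.4, 0.1]
width: -0.0
gripper_force: 0.0
```

```bash
cat > m.py <<'E'
from h import *
s=r.get_state();a=np.radians(6.07);M=R.from_rotvec(s['tcp_rot'])
d=R.from_euler('z',-a).apply(s['eef_pos']-[.5365,.0794,0])*1000
print('clock',s['clock'],'TCP in meter mm',d.round(1),'F',(R.from_euler('z',-a).apply(s['contact_force'])).round(1),'tool x heading',np.degrees(np.arctan2(*M.as_matrix()[1::-1,0])).round(2),'tool z',M.as_matrix()[:,2].round(3))
E
python3 m.py
```

```text
clock 13.3667 TCP in meter mm [140.   50.7 288.4] F [-0.7 -0.3  0.1] tool x heading -173.89 tool z [-0.004 -0.    -1.   ]
```

Call:
{"api": "move_arm", "payload": {"increments": [[[0,0,0,2.5,0,0,0],[0,0,0,2.5,0,0,0],[0,0,0,0.4,0,0,0],[0,0,0,0,0,0,0],[0,0,0,0,0,0,0]]]}}

```text
clock: 13.78
eef_pos: [0.6713, 0.1448, 0.2375]
tcp_rot: [-0.169, 3.136, 0.0]
contact_force: [0.3, -0.3, 0.3]
width: 0.003
gripper_force: 0.0
```

Call:
{"api": "move_arm", "payload": {"increments": [[[0,0.8,0,0,0,0,0],[0,1,0,0,0,0,0],[0,1,0,-0.3,0,0,0],[0,1.4,0,-0.4,0,0,0],[0,0,0,0,0,0,0]]]}}

```text
clock: 14.2
eef_pos: [0.6288, 0.1403, 0.246]
tcp_rot: [-0.169, 3.134, 0.0]
contact_force: [-0.0, -0.6, 0.5]
width: 0.003
gripper_force: 0.0
```

```bash
python3 m.py
```

```text
clock 14.2 TCP in meter mm [ 98.2  50.8 246. ] F [-0.1 -0.6  0.5] tool x heading -173.83 tool z [ 0.003  0.    -1.   ]
```

Call:
{"api": "move_arm", "payload": {"increments": [[[0,1.5,0,0.1,0,0,0],[0,1.5,0,0.2,0,0,0],[0,1.4,0,0.2,0,0,0],[0,1.4,0,0.3,0,0,0],[0,1.4,0,0.4,0,0,0]]]}}

```text
clock: 14.62
eef_pos: [0.5586, 0.1325, 0.2322]
tcp_rot: [-0.169, 3.134, 0.0]
contact_force: [1.2, 0.7, 0.6]
width: -0.0
gripper_force: 0.6
```

```bash
python3 m.py; python3 - <<'E'
from h import *
p,d,i=grab('wrist');q,d2,i2=grab('scene')
u,v=proj(i2,[.57,.13,.18])[0].astype(int)
o=np.zeros((400,800,3),np.uint8);o[:250,:400]=cv2.resize(p,(400,250));o[:,400:]=cv2.resize(q[v-60:v+60,u-60:u+60],(400,400),interpolation=cv2.INTER_CUBIC)
save('lid',o)
E
```

```text
clock 14.6167 TCP in meter mm [ 27.6  50.5 232.2] F [1.2 0.5 0.6] tool x heading -173.84 tool z [ 0.003  0.    -1.   ]
```

View pics/lid.png

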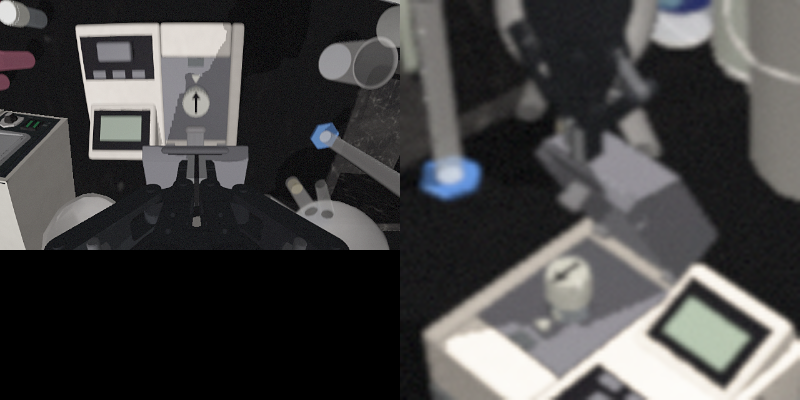

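The lid is following the fingers at about 1.1 rad; in the crop it sits at (640,190) and the cell is untouched at (568,285). I'm continuing along the arc.

Call:
{"api": "move_arm", "payload": {"increments": [[[0,1.5,0,0.5,0,0,0],[0,1.9,0,1.1,0,0,0],[0,1.9,0,1.4,0,0,0],[0,1,0,1.1,0,0,0],[0,1,0,1.2,0,0,0]]]}}

```text
clock: 15.13
eef_pos: [0.4864, 0.1247, 0.1786]
tcp_rot: [-0.169, 3.135, 0.0]
contact_force: [1.9, 0.1, 0.1]
width: 0.002
gripper_force: 0.4
```

```bash
python3 m.py
```

```text
clock 15.1333 TCP in meter mm [-45.   50.4 178.6] F [ 1.9 -0.1  0.1] tool x heading -173.84 tool z [ 0.002  0.    -1.   ]
```

Call:
{"api": "move_arm", "payload": {"increments": [[[0,0.8,0,1.3,0,0,0],[0,0.8,0,1.3,0,0,0],[0,0.3,0,1.1,0,0,0],[0,0.3,0,1.1,0,0,0],[0,0,0,0,0,0,0]]]}}

```text
clock: 15.55
eef_pos: [0.4639, 0.1223, 0.1292]
tcp_rot: [0.169, -3.136, 0.0]
contact_force: [0.9, -0.3, -0.1]
width: 0.001
gripper_force: 0.0
```

```bash
python3 m.py
```

```text
clock 15.55 TCP in meter mm [-67.7  50.3 129.2] F [ 0.9 -0.4 -0.1] tool x heading -173.83 tool z [-0.001 -0.    -1.   ]
```

Call:
{"api": "move_arm", "payload": {"increments": [[[0,0.1,0,0.5,0,0,0],[0,0.1,0,0.4,0,0,0],[0,0,0,0.2,0,0,0],[0,0,0,0.2,0,0,0],[0,0,0,0,0,0,0]]]}}

```text
clock: 15.97
eef_pos: [0.462, 0.1221, 0.1174]
tcp_rot: [-0.169, 3.136, -0.0]
contact_force: [-0.1, -0.8, 1.2]
width: 0.001
gripper_force: 0.6
```

```bash
python3 m.py
```

```text
clock 15.9667 TCP in meter mm [-69.5  50.3 117.4] F [-0.2 -0.8  1.2] tool x heading -173.83 tool z [ 0.001  0.    -1.   ]
```

Call:
{"api": "move_arm", "payload": {"increments": [[[0,0,0,0.2,0,0,0],[0,0,0,0.2,0,0,0],[0,0,0,0.2,0,0,0],[0,0,0,0.1,0,0,0],[0,0,0,0,0,0,0]]]}}

```text
clock: 16.38
eef_pos: [0.4618, 0.1221, 0.1099]
tcp_rot: [-0.169, 3.137, 0.0]
contact_force: [-0.1, 0.9, 0.3]
width: -0.002
gripper_force: 0.0
```

```bash
python3 m.py
```

```text
clock 16.3833 TCP in meter mm [-69.8  50.4 109.9] F [-0.1  0.9  0.3] tool x heading -173.83 tool z [ 0.  0. -1.]
```

Call:
{"api": "move_arm", "payload": {"increments": [[[0,0,0,0.2,0,0,0],[0,0,0,0.1,0,0,0],[0,0,0,0.1,0,0,0],[0,0,0,0,0,0,0],[0,0,0,0,0,0,0]]]}}

```text
clock: 16.8
eef_pos: [0.4617, 0.1221, 0.1061]
tcp_rot: [-0.169, 3.136, 0.0]
contact_force: [-1.9, -0.4, 8.0]
width: 0.003
gripper_force: 4.1
```

```bash
python3 m.py
```

```text
clock 16.8 TCP in meter mm [-69.9  50.4 106.1] F [-1.9 -0.2  8. ] tool x heading -173.83 tool z [ 0.001  0.    -1.   ]
```

Call:
{"api": "move_arm", "payload": {"increments": [[[0,0,0,-1,0,0,0],[0,0,0,-3,0,0,0],[0,-0.2,-3.6,0,0,0,0],[0,-0.2,-3.6,0,0,0,0],[0,-0.2,-3.7,0,0,0,0]]]}}

```text
clock: 17.22
eef_pos: [0.4795, 0.0134, 0.1462]
tcp_rot: [-0.172, 3.136, -0.0]
contact_force: [0.8, 0.1, 0.3]
width: 0.002
gripper_force: 0.0
```

Call:
{"api": "move_arm", "payload": {"increments": [[[0,0,0,0,0,0,0],[0,0,0,2,0,0,0],[0,0,0,1,0,0,0],[0,0,0,0,0,0,0],[0,0,0,0,0,0,0]]]}}

```text
clock: 17.63
eef_pos: [0.4789, 0.0144, 0.1157]
tcp_rot: [0.169, -3.136, -0.0]
contact_force: [0.3, 0.3, 0.0]
width: 0.0
gripper_force: 0.0
```

```bash
python3 m.py; python3 - <<'E'
from h import *
p,d,i=grab('wrist'); a=np.radians(6.07);R6=R.from_euler('z',a)
W=world(i,*[x.ravel() for x in np.meshgrid(np.arange(640),np.arange(400))],depth=d.ravel()); m=R6.inv().apply(W-[.5365,.0794,0])*1000
k=(d.ravel()>0)&(abs(m[:,1]-50)<20)
for lo,hi in((-25,70),(-55,-30),(-85,-57)):
    q=k&(m[:,0]>lo)&(m[:,0]<hi); print('lid x',lo,hi,q.sum(),np.percentile(m[q,2],[10,50,90]).round(1) if q.any() else '')
E
```

```text
clock 17.6333 TCP in meter mm [-64.1 -58.6 115.7] F [0.4 0.2 0. ] tool x heading -173.83 tool z [-0.001  0.    -1.   ]
lid x -25 70 872 [148.9 149.6 150.2]
lid x -55 -30 6121 [112.9 128.1 141.6]
lid x -85 -57 3375 [105.  106.1 107. ]
```

The lid is shut, with its top at 149.6 mm and the tab at 106.1 mm. Now I'm pressing the key.

Call:
{"api": "move_arm", "payload": {"increments": [[[0,0,0,0.5,0,0,0],[0,0,0,0.4,0,0,0],[0,0,0,0.2,0,0,0],[0,0,0,0.1,0,0,0],[0,0,0,0,0,0,0]]]}}

```text
clock: 18.1
eef_pos: [0.4796, 0.0144, 0.1039]
tcp_rot: [-0.169, 3.136, 0.0]
contact_force: [1.4, 0.1, 4.6]
width: -0.001
gripper_force: 2.0
```

Call:
{"api": "move_arm", "payload": {"increments": [[[0,0,0,0.1,0,0,0],[0,0,0,0.05,0,0,0],[0,0,0,0,0,0,0],[0,0,0,0,0,0,0],[0,0,0,0,0,0,0]]]}}

```text
clock: 18.52
eef_pos: [0.4795, 0.0144, 0.1025]
tcp_rot: [-0.169, 3.136, 0.0]
contact_force: [2.3, 2.1, 5.1]
width: 0.001
gripper_force: 2.5
```

Not clearly at the bottom stop yet, so I'm going slightly further.

Call:
{"api": "move_arm", "payload": {"increments": [[[0,0,0,0.05,0,0,0],[0,0,0,0.05,0,0,0],[0,0,0,0,0,0,0],[0,0,0,0,0,0,0],[0,0,0,0,0,0,0]]]}}

```text
clock: 18.93
eef_pos: [0.4796, 0.0144, 0.1023]
tcp_rot: [-0.169, 3.135, -0.0]
contact_force: [-3.0, 2.7, 21.0]
width: -0.0
gripper_force: 10.2
```

Bottomed at 21 N. I'm releasing and backing off.

Call:
{"api": "move_arm", "payload": {"increments": [[[0,0,0,-0.5,0,0,0],[0,0,0,-2,0,0,0],[0,0,0,-4,0,0,0],[0,0,0,-4,0,0,0],[0,0,0,-2,0,0,0]]]}}

```text
clock: 19.35
eef_pos: [0.4793, 0.0142, 0.2299]
tcp_rot: [-0.169, 3.135, -0.001]
contact_force: [0.5, -0.1, 0.8]
width: -0.004
gripper_force: 0.0
```

Call:
{"api": "move_arm", "payload": {"increments": [[[0,2,0,0,0,0,0],[0,2,0,0,0,0,0],[0,0,0,0,0,0,0],[0,0,0,0,0,0,0],[0,0,0,0,0,0,0]]]}}

```text
clock: 19.77
eef_pos: [0.4396, 0.01, 0.2261]
tcp_rot: [0.169, -3.137, 0.0]
contact_force: [0.6, 0.1, -0.2]
width: -0.001
gripper_force: 0.0
```

```bash
python3 m.py; python3 - <<'E'
from h import *
p,d,i=grab('wrist'); R6=R.from_euler('z',np.radians(6.07))
W=world(i,*[x.ravel() for x in np.meshgrid(np.arange(640),np.arange(400))],depth=d.ravel()); m=R6.inv().apply(W-[.5365,.0794,0])*1000
for n,x,y in(('lid top',20,50),('tab',-76,50),('key',-64,-58)):
    q=(d.ravel()>0)&(abs(m[:,0]-x)<7)&(abs(m[:,1]-y)<12); print(n,q.sum(),np.median(m[q,2]).round(1) if q.any() else '')
print(r.finish_job())
E
```

```text
clock 19.7667 TCP in meter mm [-103.7  -58.8  226.1] F [ 0.6  0.1 -0.2] tool x heading -173.84 tool z [-0. -0. -1.]
lid top 0 
tab 357 106.2
key 355 107.1
the job is handed in; nothing more can be done
None
```

The job is handed in at about 20 s: the sample cell was lowered to the well floor with its line facing the wedge, the lid is shut past its catch, the measuring key was pressed to its stop and sprang back, and the arm never touched the standard cell or the beaker.

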